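# Square up the white setting tile on its slate slab

### The job

On the assay lab's bench, the white setting tile lies askew on its slate slab. Swing it round, flat on the slab and with its notched corner kept against the steel pin, until it sits square inside the yellow outline; then let go. The red tile and the crucible standing on it are in use: leave them alone.

Things in the scene. Friction and masses are not known exactly. Their poses are not given: they have to be found in the camera images.
- white_tile: Loose white ceramic tile, 120 mm square, 14 thick, about 0.45 kg, one corner notched. Origin: underside, where the pin's axis sits in the notch. x, y along its edges, z up: spans -12 to 108 mm in both, less the notch (x and y both below 8.5); free corner (108, 108). Starts with its notch at the pin, 20 to 45 degrees clockwise of square: push edge x = 108 near the free corner to turn it back.
- white_slab: Fixed slab under the white tile: slate top, blue rim, 16 mm high. Origin: on the bench, on the axis of its steel pin (16 mm across, top 46 mm above the bench). x, y along its edges: spans x -45 to 175, y -100 to 130 mm. Its flush yellow outline lies 4 mm outside the place of a tile with notch on the pin and axes parallel to the slab's. The red tile's slab is identical.
- red_tile: Bystander: a terracotta-red tile of the same shape and the same origin and axes, lying askew on the other, identical slab. The two stations may be either way round, left and right. Not to be moved.
- crucible: Bystander: a small white crucible, 48 mm across and 50 mm tall, standing loose on the red tile. Origin: centre of its underside, z up. Not to be moved.
Not all that is in view belongs to the job. Of the things like the white_tile, leave any that is blue; of the rest the smaller one is meant.

How it is judged:
By the outcome, as a careful person would: the job done as asked, in the order asked, and still so for the second after the job is handed in, with the robot touching nothing.
It also fails if it takes over 35 s, if anything falls off the work surface, if the arm or the gripper's body presses on something with over 40 N, if the wrist force passes 120 N, or if a joint passes its speed limit or range.

### The arm

A 7-joint arm with a two-finger parallel gripper is mounted at the origin on the work surface. World frame = base frame: x ahead of the robot, y to its left, z up, the work surface at z = 0. Lengths are in m, angles in rad, forces in N, time in s.
With the tool pointing down it reaches from about 0.35 to 0.9 m from the base axis. Payload 8.1 kg.
Tool frame: the origin (TCP) lies at the very end of the fingers, on their centre line; the grasp point (between the pads) lies arm.hold_point_z behind it (arm.hold_point_z is the distance from the TCP to the grasp point, in m); z points along the fingers, y is the line along which they close (so a half turn about z gives the same grasp; the last joint's range is limited). The gripper opens to 92 mm and grips with 3 to 60 N. Pads are 19 mm wide; open, the fingers measure 130 mm over their backs; the gripper's body (75 mm by 190 mm) begins 47 mm behind the grasp point.
Start: joints at [-1.299, 0.434, 0.025, 1.573, -0.012, 1.134, -0.075], TCP at [0.229, 0.582, 0.227] pointing down, gripper open.
Joint ranges: [-2.62, 2.62], [-0.44, 2.09], [-1.27, 1.32], [0.08, 2.57], [-1.32, 4.46], [0.12, 2], [-2.74, 2.74]. Speed limits (rad/s): [2.22, 2.22, 3.01, 3.01, 3.14, 3.14, 3.14].

### API

Orientations are given as a rotation vector (axis times angle).
In Python, from cell import arm, vision, job, cut_out gives the robot as it stands. The module is installed in compiled form; this text tells all that it offers.
- The arm moves only by the tool play_rows, never from a script. Its argument "increments" is text: rows parted by semicolons, each of 5 numbers parted by spaces: the shift along the tool's x, y, z in cm, then the turn about the tool's z in degrees, then the opening, from -1 (shut) to 1 (fully open), so that 0 is half open. A call has 1 to 5 rows; each row shifts and turns the commanded pose from where the row before left it, along the tool's axes as they then stand; what a row does not reach is not made up. A row lasts 1/12 s, in which the tool goes at most 41.7 mm and 7.16 degrees, less where a joint would pass 70% of its speed; a pose out of reach is approached as far as the arm can. A call is refused whole if a number of a shift passes 4.17 or a number of a turn 7.16, either way. A call with a gripper value outside its range is refused whole. The fingers move at their own pace and stop on an object; "grip_force" is the grip in N (left out, the last holds). Time passes only in rows, so rows that do not move let the fingers close. It gives the time, the measured TCP pose, the force, the opening and the grip force at its end, in the units of the state.
- arm.observe(): the state, without advancing time (a new reading comes with each control period).
- vision.get_image(name): name is "side" or "top"; returns a dict with "frame" (420x560x3 uint8, red, green, blue), "z_map" (420x560 float32, m along the optical axis (not along the pixel's ray), 0 where there is no reading), "mtx" (3x3 intrinsics, pixels), "distortion" ([k1, k2, p1, p2, k3] as OpenCV has them; the pictures are not rectified), "cam_to_world" (4x4, takes a point from camera to world coordinates). Camera axes: x right, y up, looking along -z (the intrinsics and any distortion apply to the point x, -y, -z); pixel columns grow to the right and rows downward; lengths in m; the calibration is good to about 2 mm. A picture is of the moment at which its call begins.
- job.sign_off(): hands the job in; it is judged then, once.
Trained networks look in a picture, given as the dict that the camera call returned (one of the last four; its "shot" number tells which), for a name from the list of things; names that differ only in an ending like _2 or _b are one class to them, and where a whole thing is asked for, a point or a joint stands for the part that bears it (a point fixed in the world has none). Each returns a list of dicts, best first, with "confidence" (0 to 1); they miss things now and then, are a little off and sometimes report something else, mostly with a low value. They report only what shows in the picture. A call takes as long as a camera call. They do not tell look-alikes from the thing itself.
- cut_out(query, picture): "mask" (420x560 bool, what is visible of it) and "point" ([row, column] in pixels, amid what is visible of it).
The state is a dict: "clock": time; "joints": joint angles; "dq": joint speeds; "joint_efforts": joint torques, N m; "position": TCP position; "ee_rot": TCP orientation; "force": force on the tool from outside, world axes, zero at the start; "ft_torque": the same for the moment, N m; "width": opening from 0.0 (shut) to 1.0 (fully open); "gripper_force": force on a finger pad.
Only numpy, scipy, OpenCV 4.12 (cv2) and the standard library are available. Lean on these libraries where they do the work, as an engineer would, in place of code of your own. Each camera call takes 0.05 s, during which the arm holds its last target. There are 200 camera calls.

## Working session

There is one attempt and no reset: what is moved stays moved. The work goes in short steps, Python scripts to look and compute and a tool call to move; the robot and the scene stay as the last step left them, time stands still between calls to the robot, and variables do not carry over. Pictures are saved under pics/ and viewed, at most 10 in all, crops included, and the job is handed in when it is done.

Besides the shell and the picture viewer there is one more tool, called after ">>>" in YAML: its name, and indented under it one key for each argument. play_rows: Moves the arm, as the interface text tells. Its arguments: {"type":"object","properties":{"increments":{"type":"string"},"grip_force":{"type":"number"}},"required":["increments"]}

```bash
mkdir -p pics; cat > h.py <<'E'
import numpy as np, cv2
from cell import arm, vision, job, cut_out
def pts(p, uv, z=None):
    """pixels (N,2 col,row) -> world, by depth or by plane z"""
    uv=np.asarray(uv,np.float32).reshape(-1,2)
    n=cv2.undistortPoints(uv[:,None],np.array(p["mtx"]),np.array(p["distortion"]))[:,0]
    T=np.array(p["cam_to_world"]); d=np.c_[n[:,0],-n[:,1],-np.ones(len(n))]@T[:3,:3].T
    if z is None:
        s=p["z_map"][uv[:,1].astype(int),uv[:,0].astype(int)][:,None]
    else: s=((z-T[2,3])/d[:,2])[:,None]
    return T[:3,3]+s*d
E
python3 - <<'E'
from h import *
s=arm.observe(); print(s["position"],s["ee_rot"],s["clock"],arm.hold_point_z)
for c in("top","side"):
    p=vision.get_image(c); cv2.imwrite(f"pics/{c}0.png",p["frame"][...,::-1])
    print(c,np.array(p["cam_to_world"])[:3,3])
    for q in("white_tile","white_slab","red_tile","crucible"):
        for r in cut_out(q,p):
            rr,cc=r["point"]; m=r["mask"]; print(q,r["confidence"],(rr,cc),m.sum(),pts(p,[[cc,rr]])[0].round(3))
E
```

```text
[0.22867084 0.58111647 0.22594727] [-5.85300971e-01 -3.08646522e+00  2.44383194e-03] 0.0 0.0188
top [ 0.28102138 -0.15089391  1.08903294]
white_tile 0.86 (176.2, 403.4) 2238 [ 0.505 -0.425  0.015]
white_tile 0.74 (287.6, 343.4) 4522 [ 0.225 -0.265  0.018]
white_tile 0.73 (159.9, 295.7) 2125 [ 0.547 -0.15   0.031]
white_slab 0.88 (182.7, 312.6) 5116 [ 0.485 -0.192  0.043]
red_tile 0.89 (164.4, 158.6) 1834 [0.541 0.205 0.028]
crucible 0.66 (148.3, 152.3) 347 [0.579 0.217 0.046]
side [-0.05686722 -0.62510996  0.75656645]
white_tile 0.95 (301.6, 271.9) 6140 [ 0.221 -0.278  0.017]
white_tile 0.77 (270.1, 419.2) 2750 [ 0.512 -0.429  0.011]
white_tile 0.57 (193.5, 340.0) 1784 [ 0.545 -0.164  0.028]
white_slab 0.82 (209.2, 334.9) 4139 [ 0.495 -0.194  0.03 ]
red_tile 0.85 (131.1, 246.3) 862 [0.531 0.198 0.03 ]
crucible 0.75 (117.7, 254.4) 293 [0.555 0.187 0.072]
crucible 0.66 (193.2, 339.1) 1708 [ 0.545 -0.161  0.028]
```

View pics/top0.png

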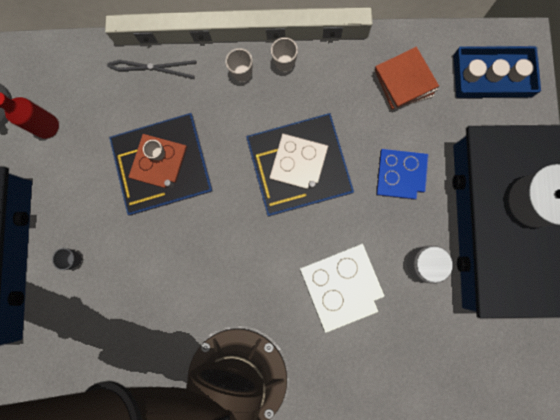

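View pics/side0.png

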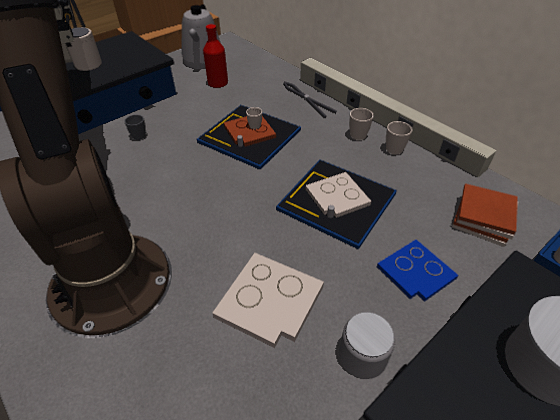

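Top view: the wanted tile is the cream-white one at (300,160) on the middle slab, with its pin at (312,184). The yellow outline runs (258,153), (268,207), (305,196). The larger white tile at (343,287) and the blue one are decoys, and the red station is on the left. The tile has to turn counter-clockwise, pushed on its upper edge near (283,134).

```bash
cat >> h.py <<'E'
from scipy.optimize import least_squares
def R(a): return np.array([[np.cos(a),-np.sin(a)],[np.sin(a),np.cos(a)]])
def tile(p, near=(0.55,-0.15)):
    """square fit of tile top: centre, angle candidates; returns corners in world"""
    best=min(cut_out("white_tile",p),key=lambda r:np.hypot(*(pts(p,[r["point"][::-1]])[0,:2]-near)))
    m=best["mask"]; v,u=np.nonzero(m); w=pts(p,np.c_[u,v])
    ok=abs(w[:,2]-.030)<.007
    q=pts(p,np.c_[u,v][ok],.030)[:,:2]
    r=cv2.minAreaRect((q*1000).astype(np.float32))
    return r,cv2.boxPoints(r)
def yellow(p):
    h=cv2.cvtColor(p["frame"],cv2.COLOR_RGB2HSV); m=(abs(h[...,0].astype(int)-23)<8)&(h[...,1]>130)&(h[...,2]>90)
    v,u=np.nonzero(m); q=pts(p,np.c_[u,v],.016)[:,:2]*1000
    return q[(q[:,1]<0)&(q[:,1]>-300)&(q[:,0]>380)&(q[:,0]<700)]
def slab(p):
    q=yellow(p)
    def f(x):  # x: pin x,y, angle ; outline centre-lines
        l=(q-x[:2])@R(x[2]); a,b=l.T
        s=np.clip; d=[np.hypot(a-c,b-s(b,-16,112)) for c in(-14,110)]+[np.hypot(b-c,a-s(a,-16,112)) for c in(-14,110)]
        return np.min(d,0)
    r=min((least_squares(f,[450+i,-190+j,.2],loss="soft_l1") for i in(-20,0,20) for j in(-20,0,20)),key=lambda r:r.cost)
    return r.x,len(q),np.sqrt(2*r.cost/len(q))
E
python3 - <<'E'
from h import *
for c in("top","side"):
    p=vision.get_image(c); r,b=tile(p); print(c,r); print(b.round(1)); print(slab(p))
    # pin top by depth
    v,u=np.mgrid[:420,:560]; w=pts(p,np.c_[u.ravel(),v.ravel()]); k=(w[:,2]>.037)&(w[:,2]<.052)&(abs(w[:,0]-.49)<.05)&(abs(w[:,1]+.18)<.05)
    print("pin",k.sum(),w[k].mean(0),np.ptp(w[k],axis=0))
    s=min(cut_out("white_slab",p),key=lambda r:abs(pts(p,[r["point"][::-1]])[0,1]+.19))
    cs=cv2.boxPoints(cv2.minAreaRect((pts(p,np.argwhere(s["mask"])[:,::-1],.016)[:,:2]*1000).astype(np.float32))); print("slab",cs.round(1))
E
```

```text
top ((541.5515747070312, -155.93206787109375), (119.47767639160156, 121.8849868774414), 73.7728042602539)
[[ 466.3 -196.3]
 [ 583.4 -230.3]
 [ 616.8 -115.6]
 [ 499.7  -81.5]]
(array([ 4.78060167e+02, -1.84753755e+02,  2.36056179e-01]), 281, np.float64(2.134004698716956))
pin 37 [ 0.48430993 -0.18521976  0.04552707] [0.05445203 0.05456023 0.01358786]
slab [[ 403.8  -76.8]
 [ 465.1 -297.2]
 [ 677.6 -238.1]
 [ 616.3  -17.7]]
side ((539.2083129882812, -159.52711486816406), (125.42997741699219, 123.7816390991211), 73.64924621582031)
[[ 462.2 -202.3]
 [ 580.9 -237.1]
 [ 616.3 -116.8]
 [ 497.5  -81.9]]
(array([ 4.75941852e+02, -1.86446518e+02,  2.37771319e-01]), 185, np.float64(2.0262989014950734))
pin 37 [ 0.48018858 -0.19175839  0.04388521] [0.01579504 0.01439231 0.0115656 ]
slab [[ 391.6  -81.3]
 [ 451.6 -306.7]
 [ 677.1 -246.8]
 [ 617.1  -21.3]]
```

>>> play_rows:
  increments: "-3.2 -2.4 0 0 -1;-3.2 -2.4 0 0 -1;-3.2 -2.4 0 0 -1;-3.2 -2.4 0 0 -1;-3.2 -2.4 0 0 -1"
  grip_force: 20

```text
clock: 1.22
position: [0.3345, 0.4097, 0.2269]
ee_rot: [0.585, 3.086, 0.001]
force: [0.9, 0.7, 0.6]
width: 0.686
gripper_force: 0.0
```

>>> play_rows:
  increments: "-3.2 -2.4 0 0 -1;-3.2 -2.4 0 0 -1;-3.2 -2.4 0 0 -1;-3.2 -2.4 0 0 -1;-3.2 -2.4 0 0 -1"

```text
clock: 1.63
position: [0.4394, 0.2394, 0.2271]
ee_rot: [0.585, 3.086, 0.001]
force: [0.8, 2.0, 0.0]
width: 0.321
gripper_force: 0.0
```

>>> play_rows:
  increments: "-3.2 -2.4 0 0 -1;-3.2 -2.4 0 0 -1;-3.2 -2.4 0 0 -1;-3.2 -2.4 0 0 -1;-3.2 -2.4 0 0 -1"

```text
clock: 2.05
position: [0.5445, 0.0691, 0.2271]
ee_rot: [0.585, 3.086, 0.001]
force: [1.4, 0.5, 0.2]
width: 0.011
gripper_force: 0.0
```

>>> play_rows:
  increments: "-2.6 -2.8 0 0 -1;-2.6 -2.8 0 0 -1;-2.6 -2.8 0 0 -1;-2.6 -2.8 0 0 -1;-2.6 -2.8 0 0 -1"

```text
clock: 2.47
position: [0.6139, -0.1088, 0.2269]
ee_rot: [0.585, 3.086, 0.0]
force: [0.9, 0.2, 0.4]
width: 0.005
gripper_force: 0.0
```

>>> play_rows:
  increments: "-2.6 -2.8 0 0 -1;0 0 3 -5.2 -1;0 0 4 0 -1;0 0 4 0 -1;0 0 4 0 -1"

```text
clock: 2.88
position: [0.6276, -0.1428, 0.0755]
ee_rot: [0.445, 3.109, 0.0]
force: [-0.2, 0.1, -0.7]
width: 0.005
gripper_force: 0.0
```

```bash
python3 - <<'E'
from h import *
s=arm.observe();print(s["position"],s["ee_rot"],s["width"])
for c in("top","side"):
    p=vision.get_image(c); cv2.imwrite(f"pics/{c}1.png",cv2.resize(p["frame"][90:250,220:420,::-1],None,fx=4,fy=3.75,interpolation=cv2.INTER_CUBIC)); r,b=tile(p); print(c,r); print(b.round(1).tolist())
    q=yellow(p); print(len(q)); x=slab(p); print(x)
    l=(q-x[0][:2])@R(x[0][2])
    for n,k,ax in(("y=112",(l[:,1]>100)&(l[:,0]<85)&(l[:,0]>0),1),("x=-16",(l[:,0]<0)&(l[:,1]<90),0),):
        f=cv2.fitLine(q[k].astype(np.float32),cv2.DIST_HUBER,0,.01,.01).ravel(); print(n,k.sum(),f,np.degrees(np.arctan2(f[1],f[0])),l[k][:,ax].std())
E
```

```text
[ 0.62756123 -0.14284022  0.07548066] [4.45248600e-01 3.10851924e+00 3.91521231e-04] 0.005291388639109358
top ((541.5016479492188, -156.0276641845703), (120.263916015625, 121.9273910522461), 73.77279663085938)
[[466.20001220703125, -196.6999969482422], [583.2000122070312, -230.8000030517578], [616.7999877929688, -115.30000305175781], [499.79998779296875, -81.30000305175781]]
196
(array([ 4.78164534e+02, -1.86236233e+02,  2.61361451e-01]), 196, np.float64(1.633689741885959))
y=112 71 [ 9.6704274e-01  2.5461400e-01  4.9291571e+02 -6.8371017e+01] 14.750713 1.7277399517357683
x=-16 79 [ 2.6661971e-01 -9.6380180e-01  4.5053613e+02 -1.3797775e+02] -74.53678 2.0366508136081114
side ((539.1461181640625, -159.32757568359375), (124.69517517089844, 123.90222930908203), 74.2520980834961)
[[462.6000061035156, -202.5], [581.9000244140625, -236.10000610351562], [615.7000122070312, -116.0999984741211], [496.3999938964844, -82.5]]
97
(array([ 4.76684082e+02, -1.88070073e+02,  2.66947421e-01]), 97, np.float64(1.44772461007881))
y=112 9 [ 9.6587723e-01  2.5900024e-01  4.9005756e+02 -7.0179131e+01] 15.010749 0.31369175399348614
x=-16 67 [ 2.5655124e-01 -9.6653062e-01  4.4906641e+02 -1.4020540e+02] -75.134476 2.2071000844208934
```

View pics/top1.png

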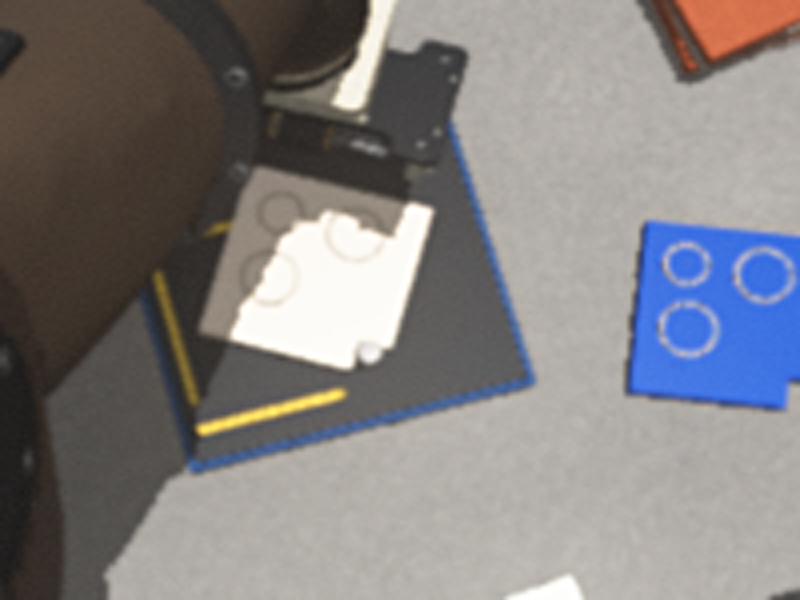

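The outline's sides lie at about 15.0°, and the tile is at -16.2°, so it needs about 31° of turn. The gripper is beyond the tile's upper edge with flat faces parallel to it. I'll descend next.

>>> play_rows:
  increments: "0 0 2.7 0 -1;0 0 2.7 0 -1;0 0 0 0 -1"

```text
clock: 3.33
position: [0.6268, -0.1421, 0.0219]
ee_rot: [-0.444, -3.109, -0.0]
force: [-1.2, 0.1, 0.4]
width: 0.003
gripper_force: 0.0
```

>>> play_rows:
  increments: "0.5 0 0 0 -1;0.4 0 0 0 -1;0.2 0 0 0 -1"

```text
clock: 3.58
position: [0.6192, -0.1393, 0.0258]
ee_rot: [0.444, 3.104, 0.001]
force: [6.6, 1.5, -0.8]
width: 0.004
gripper_force: 3.0
```

>>> play_rows:
  increments: "0 0 0 0 -1;0 0 0.2 0 -1"

```text
clock: 3.75
position: [0.6191, -0.1396, 0.0235]
ee_rot: [0.443, 3.105, 0.0]
force: [4.6, -1.5, 1.6]
width: 0.005
gripper_force: 2.2
```

```bash
python3 - <<'E'
from h import *
p=vision.get_image("side"); cv2.imwrite("pics/side2.png",cv2.resize(p["frame"][120:280,250:450,::-1],None,fx=4,fy=3.75,interpolation=cv2.INTER_CUBIC)); r,b=tile(p); print(r,b)
s=arm.observe();print(s["position"],s["ee_rot"],s["force"])
E
```

```text
Traceback (most recent call last):
  File "h.py", line 19, in tile
    q=pts(p,np.c_[u,v][ok],.030)[:,:2]
      ~~~^^^^^^^^^^^^^^^^^^^^^^^
  File "h.py", line 6, in pts
    n=cv2.undistortPoints(uv[:,None],np.array(p["mtx"]),np.array(p["distortion"]))[:,0]
      ~~~~~~~~~~~~~~~~~~~^^^^^^^^^^^^^^^^^^^^^^^^^^^^^^^^^^^^^^^^^^^^^^^^^^^^^^^^^
cv2.error: OpenCV(4.12.0) /io/opencv/modules/calib3d/src/undistort.dispatch.cpp:347: error: (-215:Assertion failed) CV_IS_MAT(_src) && CV_IS_MAT(_dst) && (_src->rows == 1 || _src->cols == 1) && (_dst->rows == 1 || _dst->cols == 1) && _src->cols + _src->rows - 1 == _dst->rows + _dst->cols - 1 && (CV_MAT_TYPE(_src->type) == CV_32FC2 || CV_MAT_TYPE(_src->type) == CV_64FC2) && (CV_MAT_TYPE(_dst->type) == CV_32FC2 || CV_MAT_TYPE(_dst->type) == CV_64FC2) in function 'cvUndistortPointsInternal'
```

View pics/side2.png

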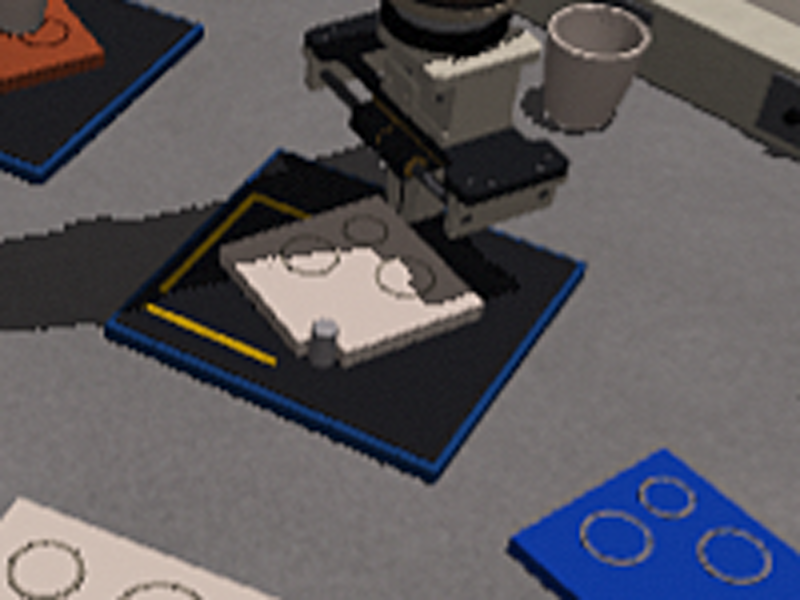

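>>> play_rows:
  increments: "0.28 0.35 0.1 -2 -1;0.28 0.35 0.1 -2 -1;0.28 0.35 0 -2 -1;0.28 0.35 0 -2 -1;0.28 0.35 0 -2 -1"

```text
clock: 4.27
position: [0.6103, -0.1199, 0.0208]
ee_rot: [0.169, 3.13, -0.001]
force: [7.8, -0.3, 3.7]
width: 0.005
gripper_force: 4.0
```

```bash
python3 - <<'E'
from h import *
p=vision.get_image("top"); cv2.imwrite("pics/top3.png",cv2.resize(p["frame"][90:250,220:420,::-1],None,fx=4,fy=3.75,interpolation=cv2.INTER_CUBIC))
for r in cut_out("white_tile",p): print(r["confidence"],r["point"],r["mask"].sum())
s=arm.observe();print(s["position"],s["ee_rot"],s["force"])
E
```

```text
0.84 [164.4, 290.7] 2047
0.7 [286.2, 346.0] 4584
0.6 [174.4, 400.2] 2185
[ 0.60969313 -0.11901836  0.02070595] [1.6832596e-01 3.1312018e+00 2.4673313e-04] [6.51572882 1.38769279 3.9075682 ]
```

View pics/top3.png

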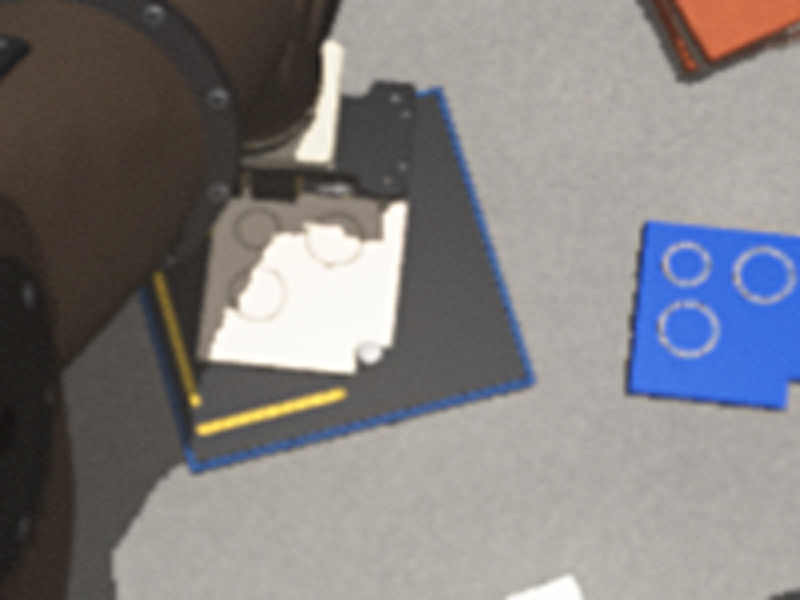

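Top view: the tile has turned about 10°, to roughly -6°. Its notch is still on the pin at (370,352) in the crop. I'll keep going.

>>> play_rows:
  increments: "0.28 0.35 0 -2 -1;0.28 0.35 0 -2 -1;0.28 0.35 0 -2 -1;0.28 0.35 0 -2 -1;0.28 0.35 0 -2 -1"

```text
clock: 4.78
position: [0.5974, -0.1004, 0.0207]
ee_rot: [-0.106, 3.132, 0.0]
force: [9.4, 4.6, 2.7]
width: 0.003
gripper_force: 4.8
```

>>> play_rows:
  increments: "0.28 0.33 0 -2 -1;0.28 0.33 0 -2 -1;0.28 0.33 0 -2 -1;0.28 0.33 0 -2 -1;0 0 0 0 -1"

```text
clock: 5.2
position: [0.5847, -0.0863, 0.0207]
ee_rot: [-0.328, 3.117, 0.003]
force: [9.1, 8.5, 2.2]
width: 0.005
gripper_force: 5.1
```

```bash
cat >> h.py <<'E'
def lines(p):
    """long straight edges of the tile's visible mask -> angles (deg) and points, world mm"""
    m=min(cut_out("white_tile",p),key=lambda r:np.hypot(*(pts(p,[r["point"][::-1]])[0,:2]-(.54,-.13))))["mask"]
    c=max(cv2.findContours(m.astype(np.uint8),0,cv2.CHAIN_APPROX_NONE)[0],key=len)[:,0]
    q=(pts(p,c,.030)[:,:2]*1000).astype(np.float32)
    a=cv2.approxPolyDP(q[:,None],6,True)[:,0]
    for u,v in zip(a,np.roll(a,-1,0)):
        e=v-u; L=np.linalg.norm(e)
        if L<50: continue
        n=np.array([-e[1],e[0]])/L; t=(q-u)@e/L; k=(abs((q-u)@n)<5)&(t>8)&(t<L-8)
        f=cv2.fitLine(q[k],cv2.DIST_HUBER,0,.01,.01).ravel(); print("edge",u.round(),v.round(),"ang",((np.degrees(np.arctan2(f[1],f[0]))+45)%90-45).round(2))
E
python3 - <<'E'
from h import *
s=arm.observe();print(s["position"],s["ee_rot"],s["force"])
for c in("top","side"):
    p=vision.get_image(c); cv2.imwrite(f"pics/{c}4.png",cv2.resize(p["frame"][90:250,220:420,::-1],None,fx=4,fy=3.75,interpolation=cv2.INTER_CUBIC)); print(c); lines(p)
E
```

```text
[ 0.5847413  -0.08625579  0.02065987] [-3.27799280e-01  3.11669956e+00  2.96673400e-03] [9.12982629 8.52515154 2.18985825]
top
edge [ 583. -184.] [ 581. -128.] ang 1.36
edge [532. -72.] [452. -87.] ang 9.64
edge [452. -87.] [ 469. -183.] ang 9.76
edge [ 499. -198.] [ 583. -184.] ang 8.95
side
edge [565. -70.] [446. -94.] ang 9.93
edge [446. -94.] [ 458. -182.] ang 10.98
edge [ 489. -206.] [ 565. -196.] ang 5.56
edge [ 585. -185.] [575. -89.] ang 7.04
```

View pics/top4.png

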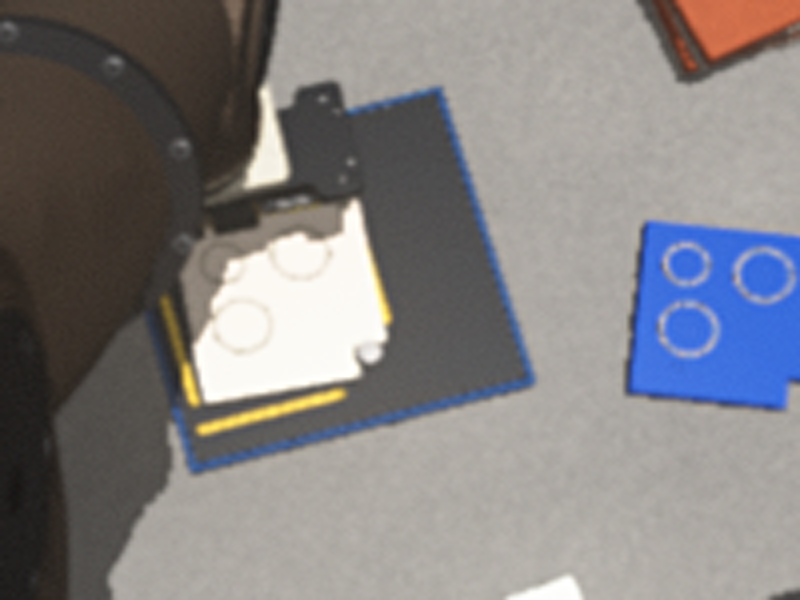

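The tile is at about 9.7°, with the notch still on the pin. It needs about 5.4° more.

>>> play_rows:
  increments: "0.24 0.2 0 -1 -1;0.24 0.2 0 -1 -1;0.2 0.1 0 -1 -1;0 0 0 0 -1"

```text
clock: 5.73
position: [0.5783, -0.0809, 0.0207]
ee_rot: [-0.409, 3.105, 0.005]
force: [11.8, 14.9, 0.2]
width: 0.006
gripper_force: 7.6
```

```bash
python3 - <<'E'
from h import *
s=arm.observe();print(s["position"],s["ee_rot"],s["force"])
for c in("top","side"):
    p=vision.get_image(c); print(c); lines(p)
    x=slab(p); print(x)
E
```

```text
[ 0.57830339 -0.08091272  0.02071465] [-0.40920357  3.10490505  0.00544549] [11.80978768 14.93986668  0.1587649 ]
top
edge [ 583. -161.] [556. -79.] ang 23.6
edge [524. -69.] [447. -92.] ang 13.41
edge [447. -92.] [ 466. -180.] ang 13.59
edge [ 494. -196.] [ 562. -181.] ang 14.68
(array([ 4.74714271e+02, -1.87757167e+02,  2.06022410e-01]), 215, np.float64(2.270949307520248))
side
edge [559. -64.] [439. -97.] ang 14.47
edge [439. -97.] [ 463. -191.] ang 11.92
edge [ 489. -206.] [ 573. -189.] ang 12.64
edge [ 586. -177.] [559. -64.] ang 15.05
(array([ 4.78084176e+02, -1.95084098e+02,  2.56282019e-01]), 164, np.float64(1.908967330522052))
```

>>> play_rows:
  increments: "0.12 0.05 0 0 -1;0.08 0 0 0 -1;0 0 0 0 -1"

```text
clock: 6.18
position: [0.577, -0.0802, 0.0207]
ee_rot: [-0.409, 3.104, 0.006]
force: [13.9, 17.0, -1.3]
width: 0.004
gripper_force: 8.8
```

>>> play_rows:
  increments: "-1 0 0 0 -1;-2 0 0 0 -1;-1 0 -4 0 -1;0 0 -4 0 -1;0 0 -4 0 -1"

```text
clock: 6.6
position: [0.609, -0.0763, 0.1396]
ee_rot: [0.402, -3.113, 0.0]
force: [1.4, -0.2, 0.4]
width: 0.008
gripper_force: 0.0
```

>>> play_rows:
  increments: "-2 4 0 0 -1;-2 3.6 0 0 -1;-2 3.6 0 0 -1;-2 3.6 0 0 -1;0 0 0 0 -1"

```text
clock: 7.02
position: [0.649, 0.0959, 0.1388]
ee_rot: [-0.419, 3.113, 0.009]
force: [0.2, 1.9, -0.0]
width: 0.004
gripper_force: 0.0
```

```bash
python3 - <<'E'
from h import *
s=arm.observe();print(s["position"],s["ee_rot"],s["force"])
for c in("top","side"):
    p=vision.get_image(c); cv2.imwrite(f"pics/{c}5.png",cv2.resize(p["frame"][110:230,240:390,::-1],None,fx=5.3,fy=5,interpolation=cv2.INTER_CUBIC)); print(c); lines(p); print(tile(p))
    q=yellow(p); print(slab(p),len(q))
E
```

```text
[0.64898968 0.09593987 0.13875586] [-0.41923534  3.11300018  0.00920801] [ 0.22435702  1.86886547 -0.04552855]
top
edge [ 588. -174.] [561. -61.] ang 13.84
edge [561. -61.] [444. -89.] ang 13.04
edge [444. -89.] [ 469. -183.] ang 13.55
edge [ 494. -196.] [ 588. -174.] ang 12.81
(((516.4664916992188, -131.49749755859375), (121.80709075927734, 120.05559539794922), 14.043195724487305), array([[ 442.81723 ,  -88.0422  ],
       [ 471.9491  , -204.50969 ],
       [ 590.1157  , -174.95279 ],
       [ 560.9839  ,  -58.485306]], dtype=float32))
(array([ 4.80917173e+02, -1.87431788e+02,  2.61856759e-01]), 336, np.float64(2.749704036669704)) 336
side
edge [559. -64.] [474. -81.] ang 10.48
edge [439. -97.] [ 463. -191.] ang 13.5
edge [ 489. -206.] [ 584. -179.] ang 13.53
edge [ 584. -179.] [559. -64.] ang 13.21
(((514.7835693359375, -134.66261291503906), (125.88977813720703, 122.11347198486328), 12.694010734558105), array([[ 439.96033,  -88.93003],
       [ 466.79407, -208.05875],
       [ 589.6068 , -180.3952 ],
       [ 562.7731 ,  -61.26648]], dtype=float32))
(array([ 4.78181187e+02, -1.93703461e+02,  2.61693785e-01]), 192, np.float64(2.336186662414213)) 192
```

View pics/top5.png

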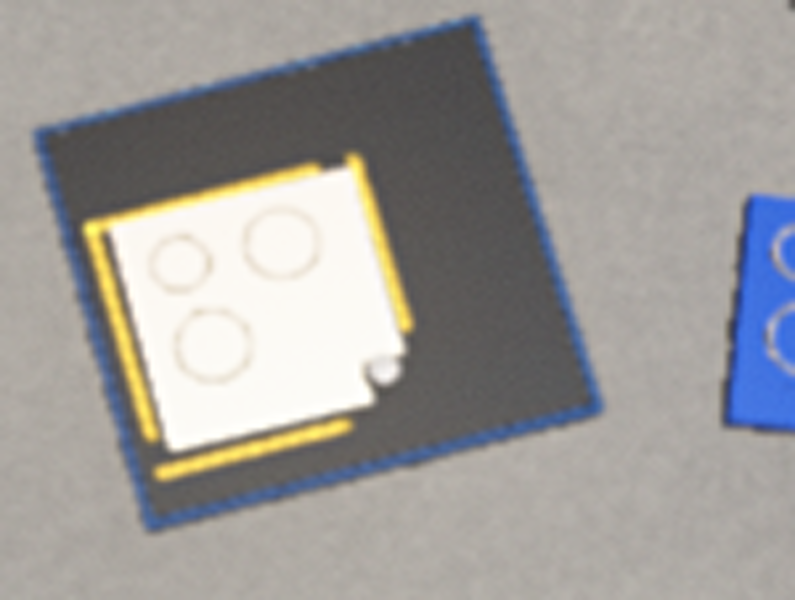

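Top view: the tile sits inside the outline with its notch at the pin (385,370 in the crop), about 1–2° short of square. I'll measure the outline and the tile edges together.

```bash
cat >> h.py <<'E'
def square(p,P=(479,-187.5),a=np.radians(15)):
    """angle and position of each outline strip and each tile edge, in a nominal slab frame (mm)"""
    im=p["frame"].astype(int)
    def fr(q): return (q-np.array(P))@R(a)
    h=cv2.cvtColor(p["frame"],cv2.COLOR_RGB2HSV)
    m=(abs(h[...,0].astype(int)-23)<7)&(h[...,1]>110)&(h[...,2]>70); v,u=np.nonzero(m)
    l=fr(pts(p,np.c_[u,v],.016)[:,:2]*1000)
    g=cv2.cvtColor(p["frame"],cv2.COLOR_RGB2HSV); w=(g[...,2]>110)&(g[...,1]<70); w=w.astype(np.uint8)
    c=np.vstack(cv2.findContours(w,1,cv2.CHAIN_APPROX_NONE)[0])[:,0]; t=fr(pts(p,c,.030)[:,:2]*1000)
    for nm,q,off,tol in(("outline",l,(-14,110),6),("tile",t,(-12,108),7)):
        for ax in(0,1):
            for o in off:
                b=q[:,1-ax]; lo=25 if o<0 else 5
                k=(abs(q[:,ax]-o)<tol)&(b>lo)&(b<95)
                if k.sum()<8: print(nm,"xy"[ax],o,"few",k.sum()); continue
                for _ in range(3):
                    s,i=np.polyfit(b[k],q[k,ax],1); k=k&(abs(q[:,ax]-s*b-i)<3)
                print(nm,"xy"[ax],o,"n",k.sum(),"at60 %.1f"%(s*60+i),"dang %.2f"%np.degrees(np.arctan(s)*(1 if ax else -1)))
E
python3 - <<'E'
from h import *
for c in("top","side"):
    p=vision.get_image(c); print(c); square(p)
E
```

```text
top
outline x -14 n 63 at60 -14.6 dang -0.13
outline x 110 few 0
outline y -14 few 1
outline y 110 n 79 at60 111.7 dang 0.03
tile x -12 n 27 at60 -10.6 dang -0.16
tile x 108 n 34 at60 111.8 dang -0.69
tile y -12 n 26 at60 -16.4 dang -0.50
tile y 108 n 34 at60 105.0 dang -0.33
side
outline x -14 n 49 at60 -16.4 dang 0.16
outline x 110 few 0
outline y -14 few 6
outline y 110 n 32 at60 111.8 dang -0.77
tile x -12 n 24 at60 -9.7 dang -0.71
tile x 108 n 30 at60 109.7 dang -1.28
tile y -12 n 18 at60 -17.2 dang -0.99
tile y 108 few 5
```

Both cameras put the tile about 0.5–1° short of square, and the pin is seated in the notch. I'll give it one gentle finishing nudge.

>>> play_rows:
  increments: "2.06 -3.03 0 0 -1;2.06 -3.03 0 0 -1;2.06 -3.03 0 0 -1;2.06 -3.03 0 0 -1;2.06 -3.03 0 0 -1"

```text
clock: 7.83
position: [0.5867, -0.0908, 0.1389]
ee_rot: [-0.401, 3.116, -0.0]
force: [0.9, -0.1, -0.5]
width: 0.006
gripper_force: 0.0
```

>>> play_rows:
  increments: "0 0 0 0 -1;0 0 3 0 -1;0 0 3 0 -1;0 0 3 0 -1;0 0 0 0 -1"

```text
clock: 8.25
position: [0.5839, -0.0886, 0.0439]
ee_rot: [0.399, -3.108, -0.002]
force: [-1.0, -0.1, 0.2]
width: 0.002
gripper_force: 0.0
```

>>> play_rows:
  increments: "-0.4 1 0 0 -1;0 0 1.3 0 -1;0 0 1 0 -1;0 0 0 0 -1"

```text
clock: 8.58
position: [0.5891, -0.077, 0.0257]
ee_rot: [0.403, -3.115, -0.0]
force: [-0.1, 0.2, -0.4]
width: 0.005
gripper_force: 0.0
```

>>> play_rows:
  increments: "0.4 0 0 0 -1;0.3 0 0 0 -1;0.2 0 0 0 -1;0.1 0 0 0 -1;0 0 0 0 -1"

```text
clock: 9.0
position: [0.5794, -0.0805, 0.0262]
ee_rot: [-0.402, 3.115, -0.0]
force: [0.9, -0.8, 0.5]
width: 0.004
gripper_force: 0.0
```

>>> play_rows:
  increments: "0 0 0.4 0 -1;0.1 0 0 0 -1;0.1 0 0 0 -1;0.1 0 0 0 -1;0 0 0 0 -1"

```text
clock: 9.42
position: [0.577, -0.0805, 0.0218]
ee_rot: [-0.403, 3.115, 0.0]
force: [2.0, 1.9, -0.5]
width: 0.005
gripper_force: 1.2
```

Contact, at the same place as before. Pushing about 1.5 mm further.

>>> play_rows:
  increments: "0.1 0 0 0 -1;0.1 0 0 0 -1;0.1 0 0 0 -1;0 0 0 0 -1"

```text
clock: 9.75
position: [0.5753, -0.0797, 0.0221]
ee_rot: [-0.405, 3.112, 0.002]
force: [5.2, 6.2, -2.1]
width: 0.005
gripper_force: 3.4
```

>>> play_rows:
  increments: "-1 0 0 0 -1;-2 0 0 0 -1;-1 0 -4 0 -1;0 0 -4 0 -1;0 0 -4 0 -1"

```text
clock: 10.17
position: [0.6122, -0.0717, 0.1424]
ee_rot: [0.402, -3.113, 0.0]
force: [1.5, -0.4, -0.3]
width: 0.008
gripper_force: 0.0
```

>>> play_rows:
  increments: "-2 4 0 0 -1;-2 3.6 0 0 -1;-2 3.6 0 0 -1;-2 3.6 0 0 -1;0 0 0 0 -1"

```text
clock: 10.58
position: [0.652, 0.1009, 0.1415]
ee_rot: [-0.419, 3.113, 0.009]
force: [-0.3, 1.5, 0.0]
width: 0.004
gripper_force: 0.0
```

```bash
python3 - <<'E'
from h import *
print(arm.observe()["position"])
for c in("top","side"):
    p=vision.get_image(c); cv2.imwrite(f"pics/{c}6.png",cv2.resize(p["frame"][110:230,240:390,::-1],None,fx=5.3,fy=5,interpolation=cv2.INTER_CUBIC)); print(c); lines(p); square(p)
    for q in("red_tile","crucible"): print(q,[(r["confidence"],r["point"]) for r in cut_out(q,p)])
E
```

```text
[0.65201058 0.10085492 0.14148029]
top
edge [ 586. -169.] [558. -59.] ang 14.86
edge [558. -59.] [444. -92.] ang 16.01
edge [444. -92.] [ 469. -183.] ang 13.94
edge [ 494. -196.] [ 586. -169.] ang 17.6
outline x -14 n 63 at60 -14.8 dang -0.30
outline x 110 few 0
outline y -14 n 8 at60 -19.6 dang 0.39
outline y 110 n 80 at60 111.7 dang 0.28
tile x -12 n 27 at60 -10.8 dang 0.01
tile x 108 n 34 at60 110.6 dang 0.01
tile y -12 n 26 at60 -15.7 dang 0.25
tile y 108 n 34 at60 105.4 dang 0.23
red_tile [(0.65, [165.1, 162.6])]
crucible [(0.92, [146.9, 149.8])]
side
edge [555. -61.] [435. -98.] ang 15.25
edge [435. -98.] [ 463. -191.] ang 15.02
edge [ 489. -206.] [ 587. -172.] ang 15.26
edge [ 587. -172.] [555. -61.] ang 16.1
outline x -14 n 49 at60 -16.4 dang 0.16
outline x 110 few 0
outline y -14 few 6
outline y 110 n 25 at60 112.3 dang -0.24
tile x -12 n 24 at60 -11.1 dang -0.08
tile x 108 n 31 at60 108.4 dang 0.12
tile y -12 n 17 at60 -16.3 dang 0.37
tile y 108 n 12 at60 101.5 dang -0.15
red_tile [(0.65, [131.4, 247.4]), (0.28, [117.2, 254.8])]
crucible [(0.82, [116.9, 256.1])]
```

View pics/top6.png

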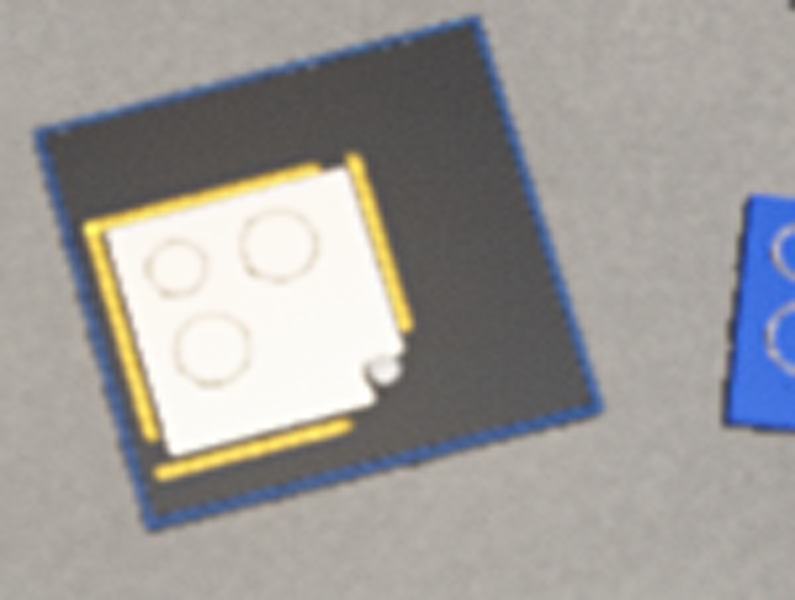

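The tile now lies parallel to the outline within about 0.3°. It's flat, inside the lines and seated on the pin at (385,370), and the robot is clear of it. I'll hand it in.

```bash
python3 -c "
from cell import job
print(job.sign_off())"
```

```text
the job is handed in; nothing more can be done
None
```

The white tile is swung round flat on its slab to within about 0.3° of square in the yellow outline, notch on the pin; the gripper is clear, the arm was never lowered near the red tile or crucible, and the job was handed in at about 11 s (the hand-in returned no verdict).

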